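Chock the cart, then unlatch its hitch and hold the tongue up

TASK

Make the garden cart safe and unhitch it: lift the yellow wheel chock off the turntable and set it on the bench snugly against the front of the tyre nearest the turntable, square to it with its slope towards the tyre, and let go of it. Then take the yellow latch knob on the coupler, pull it fully sideways away from the coupler against its spring, and lift the green tongue off the hitch ball with it until the coupler is about 10 cm higher than it was. Finish still holding the tongue up there, with the chock still in place; leave the paint tin, spray can and brush alone.

Things in the scene. Friction and masses are not known exactly. Their poses are not given: they have to be found in the camera images.
- chock_grip (a point): Grasp point of the loose yellow wheel chock: a wedge with two dark stripes, 120 mm long, 44 wide, 50 high, 0.2 to 0.45 kg, at first on the turntable. x points along it to the thin end. From the back it is full height for 75 mm, then slopes over 45 mm to an 8 mm high toe. The point is on the centre line, 25 mm above the underside, 25 mm from the back end, 95 mm from the toe.
- chock_toe (a point): Point at the chock's toe: middle of the lower edge of the thin front end, at the underside; axes as chock_grip.
- platter (a joint): Angle (rad) of the turntable's round plywood platter (230 mm across, 12 mm thick, top face 40 mm above the bench) about the vertical; it spins freely both ways at a touch. Its stand is fixed to the bench.
- chock_spot (a point): Point on the bench where the chock's toe lies when its slope just touches the front of the tyre nearest the turntable (that is, 40 mm short of below the axle). The chock then points along this point's x axis, which runs level from the hitch ball towards the axle; y is the cart's left. The ball's axis is 240 mm behind this point and 115 mm to its left.
- latch_knob (a point): Centre of the yellow latch knob: a disc 34 mm across and 14 mm thick standing on edge, on a 12 mm upright steel rod, 150 mm above the bench at the start. Its y axis (the disc's axis) points sideways away from the coupler: pull that way. Pinch it on its two flat faces, from above. The coupler's top is 34 mm lower and its side 32 mm away. It rides on the tongue.
- latch (a joint): How far (m) the latch is pulled out: 0 latched to 0.018 fully out; its spring pulls back with 4 N at 0 and about 10.5 N fully out. A plate under the ball locks the tongue down until the latch is out by at least 0.012, and must be kept out until the coupler is 50 mm up.
- tongue_angle (a joint): Angle (rad) of the tongue about the level axle, which runs across the cart 280 mm from the ball's axis and 80 mm above the bench: 0 down on the ball, grows as the coupler end is lifted (0.36 is 100 mm of lift at the ball), stop at 0.6. Falls back by its own weight if let go; takes about 4 N at the knob to lift.
- tin_center (a point): Bystander: centre of a blue paint tin, 80 mm across, 110 mm high.
- can_center (a point): Bystander: centre of a red spray can, 64 mm across, 190 mm high.
- brush: Bystander: paint brush lying on the bench, 200 mm long along its x axis; origin under its middle.
- chock: The whole chock; origin at the centre of its underside, x axis to the toe.
- turntable: The turntable with its stand; origin on the bench on the spin axis.
- tongue: The tongue with its green coupler and latch; origin on the ball's axis at bench level when it is down, x axis from the ball to the axle. The coupler (72 mm wide, top face 116 mm above the bench at the start) sits on the ball (50 mm across, top 106 mm above the bench).
- tyre_front (a point): Foremost point of the tyre nearest the turntable, midway across its tread, 80 mm above the bench, level with the axle; axes as chock_spot. The tyre is 160 mm across and 40 mm wide; neither wheel rolls. It bulges out over chock_spot (this point is 40 mm nearer the ball), so lower the chock short of it and slide it forwards.
Mind the look-alikes: they are no part of the job. What is shaped like the chock but purple is not meant.

How it is judged (in metres and radians):
On the way, in this order (a step that is already met when the one before it is completed fails the run):
1. chock lifted clear of the turntable in the gripper (contact force between chock and the fingers above 1 N and contact force between chock and turntable below 0.1 N and height (world z) of chock_toe above 0.048 m), for 0.1 s.
2. chock set on the bench against the tyre nearest the turntable and let go, the tongue still down (x of chock_toe in the frame of chock_spot between -0.02 and 0.012 m and y of chock_toe in the frame of chock_spot between -0.018 and 0.018 m and x of chock_grip in the frame of chock_spot below -0.06 m and angle between the x axis of chock and the x axis of chock_spot, either way round below 0.26 rad and angle between chock's own z axis and vertical below 0.12 rad and height (world z) of chock_grip below 0.033 m and contact force between chock and the fingers below 0.1 N and linear speed of chock below 0.02 m/s and value of joint tongue_angle below 0.05 rad), for 0.2 s.
3. latch pulled out at least 11 mm with the tongue still down (value of joint latch above 0.011 m and value of joint tongue_angle below 0.05 rad), for 0.05 s.
At the end, for the whole second after the job is handed in: Tongue held still by the gripper at 0.26 to 0.5 rad (coupler 75 to 135 mm up), not resting on the chock; chock flat on the bench, untouched, slope to the tyre, toe at most 20 mm short of touching, within 18 mm of the tyre's middle, square within 0.26 rad (value of joint tongue_angle between 0.26 and 0.5 rad and velocity of joint tongue_angle between -0.1 and 0.1 rad/s and contact force between tongue and the fingers above 1.5 N and contact force between tongue and chock below 0.1 N and x of chock_toe in the frame of chock_spot between -0.02 and 0.012 m and y of chock_toe in the frame of chock_spot between -0.018 and 0.018 m and x of chock_grip in the frame of chock_spot below -0.06 m and angle between the x axis of chock and the x axis of chock_spot, either way round below 0.26 rad and angle between chock's own z axis and vertical below 0.12 rad and height (world z) of chock_grip below 0.033 m and contact force between chock and the fingers below 0.1 N); the arm keeps its last pose, push and grip.
It fails at once if a bystander (tin, spray can, brush) moved more than 30 mm (distance of any of tin_center, can_center, brush from where it was at the start of the episode above 0.03 m).
It also fails if it takes over 54 s, if anything falls off the work surface, if the arm or the gripper's body presses on something with over 40 N, if the wrist force passes 120 N, or if a joint passes its speed limit or range.

ROBOT

A 6-joint arm with a two-finger parallel gripper is mounted at the origin on the work surface. World frame = base frame: x ahead of the robot, y to its left, z up, the work surface at z = 0. Lengths are in mm, angles in rad, forces in N, time in s.
With the tool pointing down it reaches from about 375 to 975 mm from the base axis. Payload 3.8 kg.
Tool frame: the origin (TCP) lies midway between the tips of the shut fingers; the grasp point (between the pads) lies bot.grip_depth behind it (bot.grip_depth is the distance from the TCP to the grasp point, in mm); y points along the fingers, x is the direction in which the jaws open and shut, and the axes are right-handed (so a half turn about y gives the same grasp; the last joint's range is limited). The gripper opens to 85 mm and grips with 20 to 120 N. Pads are 22 mm wide; open, the fingers measure 114 mm over their backs; the gripper's body (76 mm by 85 mm) begins 54 mm behind the grasp point. The pads swing forward as they close: fully open they stand 13 mm farther back than shut.
Start: joints at [-0.037, 0.264, 1.604, -0, 1.274, -0.037], TCP at [674.995, -0.002, 231.28] pointing down, gripper open.
Joint ranges: [-2.63, 2.63], [-0.94, 2.18], [0.31, 2.57], [-1.31, 4.45], [0, 2.66], [-2.55, 2.55]. Speed limits (rad/s): [2.57, 2.57, 3.14, 3.14, 3.14, 3.14].

INTERFACE

Orientations are given as a unit quaternion [x, y, z, w].
In Python, from plant import bot gives the robot as it stands.
- The arm moves only by the shell command python3 -m creep 'ROWS' [OPENING]. ROWS is JSON, a list of rows, each a list of 2 entries, a list of its own where there are three numbers: the shift along the tool's x, y, z in cm, then the turn about the tool's y in degrees. A call has 1 to 20 rows; each row shifts and turns the commanded pose from where the row before left it, along the tool's axes as they then stand; what a row does not reach is not made up. A row lasts 1/12 s, in which the tool goes at most 41.7 mm and 7.16 degrees, less where a joint would pass 70% of its speed; a pose out of reach is approached as far as the arm can. A call is refused whole if a number of a shift passes 4.17 or a number of a turn 7.16, either way. A call with a gripper value outside its range is refused whole. OPENING is the opening in per cent of the stroke, from 0 (shut) to 100 (fully open), set as the call begins (- or left out, the last holds). The fingers move at their own pace and stop on an object; the grip force is fixed at half the most. Time passes only in rows, so rows that do not move let the fingers close. It gives the time, the measured TCP pose, the force and the opening at its end, in the units of the state.
- bot.read_state(): the state, without advancing time (a new reading comes with each control period).
- bot.get_image(name): name is "scene" or "side" or "wrist"; returns a dict with "color" (480x640x3 uint8, red, green, blue), "K" (3x3 intrinsics, pixels), "extrinsics" (4x4, takes a point from camera to world coordinates); the wrist camera has in their place "hand_eye" (4x4, takes a point from camera to tool coordinates, whose origin is the TCP and whose axes are the tool frame's). Camera axes: x right, y up, looking along -z (the intrinsics and any distortion apply to the point x, -y, -z); pixel columns grow to the right and rows downward; lengths in mm; the calibration is good to about 2 mm. A picture is of the moment at which its call begins: read the wrist's pose just before it. There is no depth.
- bot.job_done(): hands the job in, once; it reports no verdict.
Trained networks look in a picture, given as the dict that the camera call returned (one of the last four; its "shot" number tells which), for a name from the list of things; names that differ only in an ending like _2 or _b are one class to them, and where a whole thing is asked for, a point or a joint stands for the part that bears it (a point fixed in the world has none). Each returns a list of dicts, best first, with "conf" (0 to 1); they miss things now and then, are a little off and sometimes report something else, mostly with a low value. They report only what shows in the picture. A call takes as long as a camera call. They do not tell look-alikes from the thing itself.
- bot.recognise(picture, target): "point" ([x, y, z] in mm, in the coordinates of the camera as it stood for that picture, good to about 4 mm: the middle of the surface that is visible of it).
- bot.landmark_of(picture, target): "point" ([x, y, z] in mm, in the coordinates of the camera as it stood for that picture, good to about 4 mm: a listed point, or the origin of a listed thing).
The state is a dict: "time_s": time; "joint_pos": joint angles; "joint_velocities": joint speeds; "joint_efforts": joint torques, N m; "ee_pos": TCP position; "ee_rot": TCP orientation; "contact_force": force on the tool from outside, world axes, zero at the start; "torque": the same for the moment, N m; "grip_width": opening from 0.0 (shut) to 1.0 (fully open).
Only numpy, scipy, OpenCV 4.12 (cv2) and the standard library are available. Lean on these libraries where they do the work, as an engineer would, in place of code of your own. Each camera call takes 0.05 s, during which the arm holds its last target.

## Working session

There is one attempt and no reset: what is moved stays moved. The work goes in short steps, Python scripts to look and compute and a shell command to move; the robot and the scene stay as the last step left them, time stands still between calls to the robot, and variables do not carry over. Pictures are saved under pics/ and viewed, and the job is handed in when it is done.

```bash
ls; mkdir -p pics
cat > h.py <<'E'
import numpy as np,cv2
from scipy.spatial.transform import Rotation as R
from plant import bot
def T():
    s=bot.read_state(); M=np.eye(4); M[:3,:3]=R.from_quat(s['ee_rot']).as_matrix(); M[:3,3]=s['ee_pos']; return M
def shot(n,f=None):
    t=T(); p=bot.get_image(n); p['W']=p['extrinsics'] if 'extrinsics' in p else t@np.array(p['hand_eye'])
    p['W']=np.array(p['W'])
    if f: cv2.imwrite('pics/'+f,p['color'][:,:,::-1])
    return p
def w(p,pt): return (p['W']@np.r_[pt,1])[:3].round(1)
def px(p,P):
    c=np.linalg.inv(p['W'])@np.r_[P,1]; u=np.array(p['K'])@np.array([c[0],-c[1],-c[2]]); return (u[:2]/u[2]).round(0)
def look(p,names,kind='landmark_of'):
    for n in names:
        for d in getattr(bot,kind)(p,n)[:3]:
            P=w(p,d['point']); print(kind[:4],n,round(d['conf'],2),P,px(p,P))
E
python3 - <<'E'
from h import *
s=bot.read_state(); print(s,bot.grip_depth)
N=['chock_grip','chock_toe','chock_spot','latch_knob','tongue','turntable','tyre_front','tin_center','can_center','brush']
for c in ['scene','side']:
    p=shot(c,c+'0.png'); print(c,{k:v for k,v in p.items() if k!='color'}); look(p,N)
E
```

```text
pics
{'time_s': 0.0, 'joint_pos': array([-3.69137291e-02,  2.64767257e-01,  1.60541651e+00, -3.31980989e-05,
        1.27370025e+00, -3.69139178e-02]), 'joint_velocities': array([ 0.00143104, -0.00103299, -0.0013178 , -0.00050427, -0.00121177,
       -0.00031219]), 'joint_efforts': array([ 6.10465631e-04, -5.15121067e+01, -3.67308676e+01, -4.07824507e-05,
        1.31324201e-02,  1.46811578e-05]), 'ee_pos': array([6.74246369e+02, 5.67074486e-03, 2.29929579e+02]), 'ee_rot': array([-0.70708763,  0.00080646,  0.00081349,  0.707125  ]), 'contact_force': array([-0.58696237, -0.44876475, -0.97303255]), 'torque': array([-0.0134533 , -0.0328198 , -0.00784122]), 'grip_width': 0.999195728950557} 18.700000000000003
scene {'K': array([[456.33364777,   0.        , 316.13976874],
       [  0.        , 456.33364777, 236.91193247],
       [  0.        ,   0.        ,   1.        ]]), 'extrinsics': array([[ 5.75118226e-01, -6.87317715e-01,  4.43659087e-01,
         1.14366765e+03],
       [ 8.18061289e-01,  4.80645102e-01, -3.15841754e-01,
        -3.66257826e+02],
       [ 3.84106585e-03,  5.4458667
[... 2241 characters left out ...]
_toe 0.45 [ 728.2 -293.    51. ] [394. 337.]
land chock_spot 0.94 [ 7.189e+02  3.250e+01 -7.000e-01] [343. 257.]
land latch_knob 0.63 [ 452.4 -400.8   66.3] [294. 404.]
land latch_knob 0.58 [450.4 170.5 146.6] [233. 204.]
land tongue 0.71 [463.9  99.6   1.2] [248. 259.]
land tongue 0.2 [ 732.7 -292.1   52.6] [396. 336.]
land turntable 0.87 [ 4.659e+02 -3.649e+02  1.000e-01] [296. 404.]
land turntable 0.69 [ 731.1 -293.3   54.6] [395. 336.]
land tyre_front 0.92 [684.5  25.3  79.1] [333. 241.]
land tin_center 0.59 [ 729.5 -289.4   53.4] [394. 335.]
land can_center 0.64 [472.  458.9  95.6] [222. 156.]
land brush 0.67 [453.8 280.3  -3.4] [230. 218.]
land brush 0.4 [474.1 461.3  95. ] [222. 155.]
```

View pics/scene0.png

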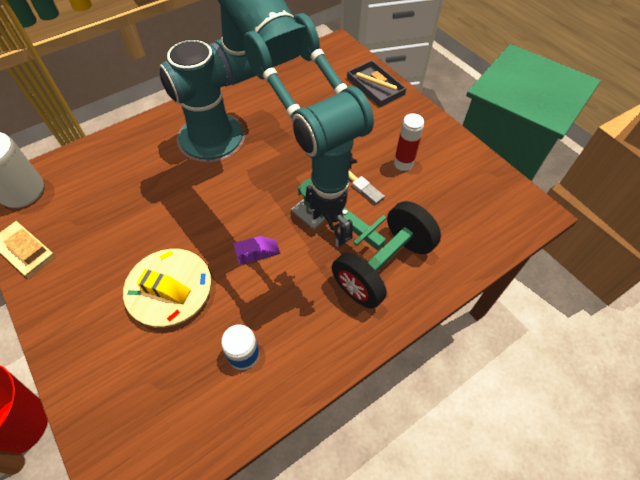

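View pics/side0.png

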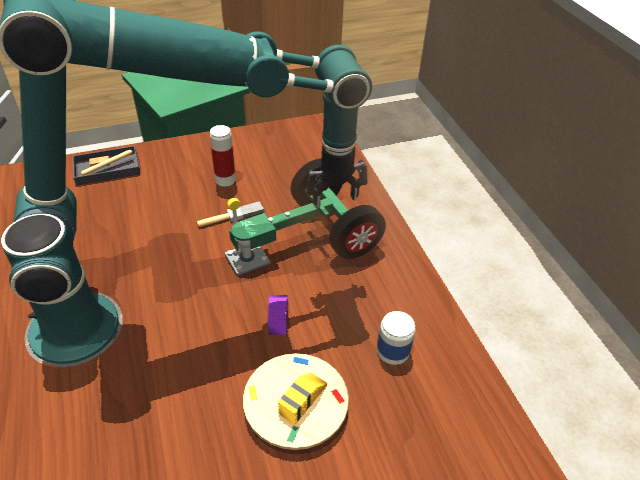

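The pictures show the yellow chock on the turntable (scene about 165,287) and a purple look-alike on the bench (257,248), so I ignore the purple one. The knob sits left of the coupler (side 233,204). The numbers agree: spot-to-ball distance is 267 mm against 266 expected, and the cart's yaw is about 10°. I'll move above the chock.

```bash
python3 -m creep '[[[-1.6,0,-2.85],0],[[-1.6,0,-2.85],0],[[-1.6,0,-2.85],0],[[-1.6,0,-2.85],0],[[-1.6,0,-2.85],0],[[-1.6,0,-2.85],0],[[-1.6,0,-2.85],0],[[-1.6,0,-2.85],0],[[-1.6,0,-2.85],0],[[-1.6,0,-2.85],0],[[-1.6,0,-2.85],0],[[-1.6,0,-2.85],0],[[-1.6,0,-2.85],0],[[-1.6,0,-2.85],0],[[0,0,0],0]]' 100
python3 -m creep '[[[0,0,0],6.6],[[0,0,0],6.6],[[0,0,0],6.6],[[0,0,0],6.6],[[0,0,0],6.6],[[0,0,0],6.6],[[0,0,0],6.6],[[0,0,0],6.6],[[0,0,0],0],[[0,0,0],0],[[0,0,0],0]]'
python3 - <<'E'
from h import *
p=shot('wrist','w1.png'); print(np.round(p['hand_eye'],2)); print(T().round(2))
N=['chock_grip','chock_toe','turntable']
look(p,N)
for c in ['scene','side']:
    p=shot(c,c+'1.png'); look(p,N)
    look(p,['latch_knob','tongue','tyre_front','chock_spot'])
E
```

```text
time_s: 2.35
ee_pos: [448.2, -403.7, 231.5]
ee_rot: [0.708, -0.002, 0.001, -0.706]
contact_force: [-0.5, -0.8, 0.2]
grip_width: 0.999
time_s: 3.27
ee_pos: [451.2, -398.7, 231.3]
ee_rot: [-0.634, 0.313, -0.313, 0.634]
contact_force: [1.2, -0.2, -0.9]
grip_width: 1.0
[[   1.     -0.     -0.     -0.42]
 [  -0.      0.29   -0.96 -142.88]
 [   0.      0.96    0.29   75.55]
 [   0.      0.      0.      1.  ]]
[[   0.61    0.      0.8   451.12]
 [  -0.8     0.      0.61 -398.8 ]
 [  -0.     -1.      0.    231.31]
 [   0.      0.      0.      1.  ]]
land chock_grip 0.72 [ 452.6 -394.7   63.5] [312. 212.]
land chock_toe 0.8 [ 528.1 -340.2   41.4] [315.  88.]
land turntable 0.8 [ 464.4 -370.9   -2.1] [299. 170.]
land chock_grip 0.68 [ 450.8 -397.6   67.9] [152. 282.]
land chock_grip 0.64 [ 486.  -141.1   22.5] [246. 252.]
land chock_toe 0.93 [512.5 -50.7  -5.3] [279. 248.]
land chock_toe 0.64 [453.4 284.2   3.1] [357. 183.]
land turntable 0.85 [ 462.9 -370.9    1.2] [170. 291.]
land latch_knob 0.49 [448.2 167.1 150.6] [328. 166.]
land latch_knob 0.26 [ 477.3 -375.7   40.3] [167. 290.]
land tongue 0.62 [465.5 101.7  -3.4] [312. 213.]
land tyre_front 0.95 [682.6  21.2  81.3] [334. 263.]
land chock_spot 0.86 [ 7.229e+02  3.330e+01 -3.000e-01] [345. 285.]
land chock_grip 0.91 [ 449.4 -400.6   62.4] [293. 405.]
land chock_toe 0.69 [ 523.8 -344.3   37.4] [318. 381.]
land turntable 0.72 [686.8  23.4  77.3] [334. 242.]
land turntable 0.57 [ 463.2 -368.1   -5.4] [295. 407.]
land latch_knob 0.74 [452.2 168.3 147.6] [234. 204.]
land tyre_front 0.74 [686.6  23.2  77.8] [334. 242.]
land tyre_front 0.56 [448.8 168.5 148.5] [233. 204.]
land chock_spot 0.94 [718.8  31.    2.4] [343. 257.]
```

View pics/w1.png

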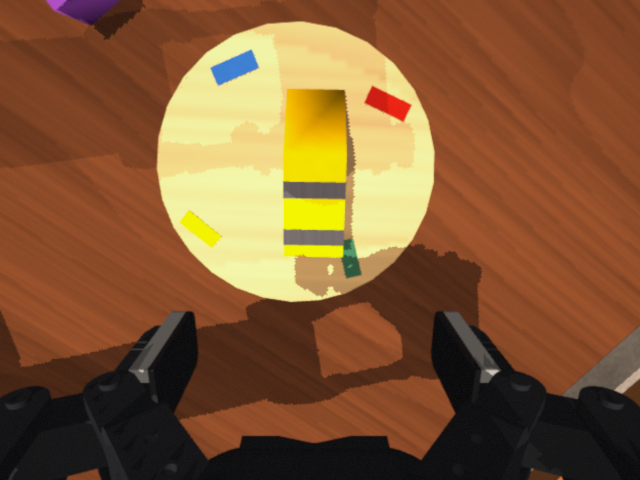

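View pics/scene1.png

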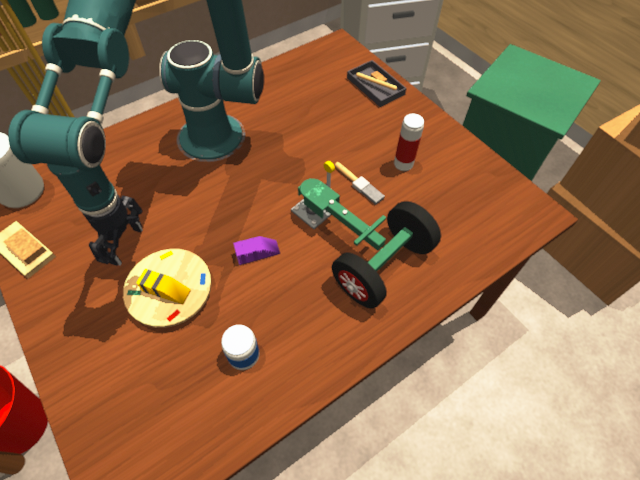

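The wrist view shows the chock square to the jaws, centred at column 314 between the fingers, with its back end at row 257. The platter isn't turning. I'll lower, close and lift.

```bash
python3 -m creep '[[[0,2,0],0],[[0,2,0],0],[[0,2,-0.3],0],[[0,2,-0.3],0],[[0,2,0],0],[[0,2,0],0],[[0,2,0],0],[[0,1.5,0],0],[[0,1.5,0],0],[[0,1,0],0],[[0,0.7,0],0],[[0,0,0],0],[[0,0,0],0]]'
python3 -m creep '[[[0,0,0],0],[[0,0,0],0],[[0,0,0],0],[[0,0,0],0],[[0,0,0],0],[[0,0,0],0],[[0,0,0],0],[[0,0,0],0],[[0,0,0],0],[[0,0,0],0]]' 20
python3 - <<'E'
from h import *
p=shot('wrist','w2.png');p=shot('side','s2.png')
E
```

```text
time_s: 5.35
ee_pos: [446.3, -402.7, 44.4]
ee_rot: [0.633, -0.314, 0.314, -0.633]
contact_force: [0.2, 0.8, 0.1]
grip_width: 1.001
time_s: 6.18
ee_pos: [446.7, -403.1, 45.4]
ee_rot: [0.634, -0.314, 0.315, -0.633]
contact_force: [-1.4, 1.5, 6.4]
grip_width: 0.51
```

View pics/w2.png

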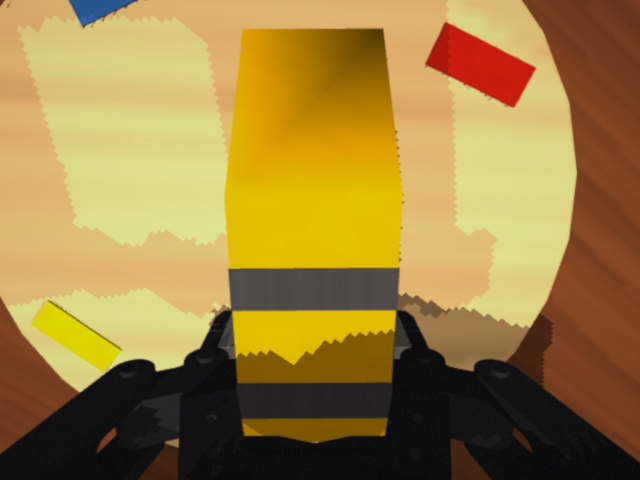

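View pics/s2.png

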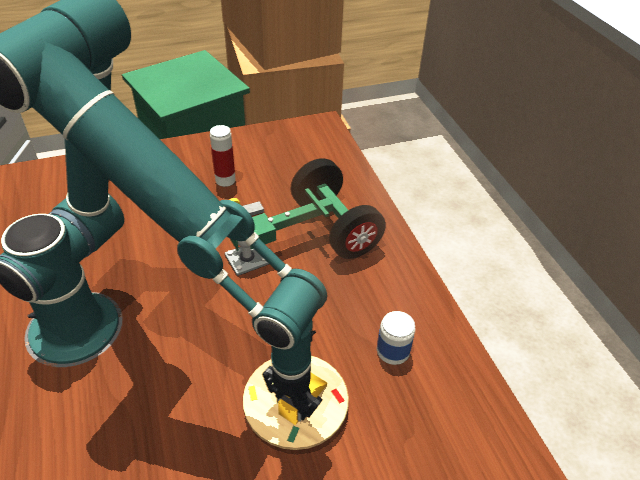

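The chock is gripped squarely (opening 0.51, jaws at rows 310–440). Lifting.

```bash
python3 -m creep '[[[0,-0.5,0],0],[[0,-1,0],0],[[0,-1.5,0],0],[[0,-1.5,0],0],[[0,-1.5,0],0],[[0,-1.5,0],0],[[0,-1.5,0],0],[[0,-1.5,0],0],[[0,-0.5,0],0],[[0,0,0],0],[[0,0,0],0]]'
python3 - <<'E'
from h import *
p=shot('wrist','w3.png'); look(p,['chock_grip','chock_toe']); t=T(); print(t.round(3)); 
it=np.linalg.inv(t)
for n in ['chock_grip','chock_toe']:
    for d in bot.landmark_of(p,n)[:1]: print(n,'tool',(it@np.r_[w(p,d['point']),1])[:3].round(1))
sp=np.array([721,31.5]); a=np.radians(10.2); u=np.array([np.cos(a),np.sin(a)])
print('u',u,'grip target',sp-95*u)
E
```

```text
time_s: 7.2
ee_pos: [446.0, -402.4, 153.9]
ee_rot: [-0.633, 0.315, -0.314, 0.633]
contact_force: [0.1, 0.2, -4.4]
grip_width: 0.506
land chock_grip 0.83 [ 451.8 -398.4  172.3] [316. 324.]
land chock_grip 0.7 [ 526.5 -338.4  150.3] [308.  29.]
land chock_toe 0.81 [ 526.8 -339.5  148.6] [312.  32.]
[[ 6.05000e-01 -2.00000e-03  7.97000e-01  4.45357e+02]
 [-7.97000e-01  2.00000e-03  6.05000e-01 -4.01819e+02]
 [-3.00000e-03 -1.00000e+00 -0.00000e+00  1.52637e+02]
 [ 0.00000e+00  0.00000e+00  0.00000e+00  1.00000e+00]]
chock_grip tool [  1.1 -19.7   7.2]
chock_toe tool [ -0.4   4.  102.6]
u [0.98419561 0.17708474] grip target [627.50141724  14.67694967]
```

View pics/w3.png

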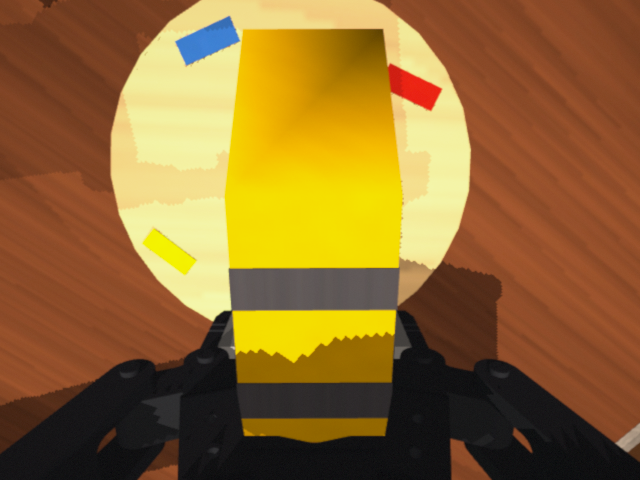

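The chock is lifted level (toe at 312,32), and toe offset in the tool is (0, 4, 102) mm. Carrying it to 45 mm short of the tyre.

```bash
python3 -m creep '[[[-1.75,0,2.5],0],[[-1.75,0,2.5],0],[[-1.75,0,2.5],0],[[-1.75,0,2.5],0],[[-1.75,0,2.5],0],[[-1.75,0,2.5],0],[[-1.75,0,2.5],0],[[-1.75,0,2.5],0],[[-1.75,0,2.5],0],[[-1.75,0,2.5],0],[[-1.75,0,2.5],0],[[-1.75,0,2.5],0],[[-1.75,0,2.5],0],[[-1.75,0,2.5],0],[[0,0,0],0]]'
python3 -m creep '[[[0,0,0],5.4],[[0,0,0],5.4],[[0,0,0],5.4],[[0,0,0],5.4],[[0,0,0],5.4],[[0,0,0],0],[[0,0,0],0],[[0,0,0],0],[[0,0,0],0]]'
python3 - <<'E'
from h import *
print(T().round(3))
p=shot('wrist','w4.png'); look(p,['chock_toe','chock_spot','tyre_front'])
p=shot('scene','c4.png'); look(p,['chock_toe','chock_spot','tyre_front'])
p=shot('side','s4.png'); look(p,['chock_toe','chock_spot','tyre_front'])
E
```

```text
time_s: 8.7
ee_pos: [578.0, 9.2, 153.9]
ee_rot: [-0.633, 0.314, -0.313, 0.635]
contact_force: [0.2, -0.5, -4.0]
grip_width: 0.508
time_s: 9.45
ee_pos: [576.7, 4.0, 154.1]
ee_rot: [0.543, -0.453, 0.453, -0.543]
contact_force: [0.5, 0.7, -3.4]
grip_width: 0.511
[[ 1.78000e-01 -0.00000e+00  9.84000e-01  5.76710e+02]
 [-9.84000e-01  0.00000e+00  1.78000e-01  3.99900e+00]
 [-0.00000e+00 -1.00000e+00 -0.00000e+00  1.54064e+02]
 [ 0.00000e+00  0.00000e+00  0.00000e+00  1.00000e+00]]
land chock_toe 0.82 [678.3  24.7 151.8] [309.  25.]
land chock_toe 0.92 [511.8 -52.4  -6.6] [278. 248.]
land chock_toe 0.9 [678.9  21.6 145. ] [334. 249.]
land chock_spot 0.83 [722.7  32.8   0.8] [345. 285.]
land tyre_front 0.72 [679.3  22.4  83.4] [334. 261.]
land tyre_front 0.68 [478.  462.8  93.4] [409. 144.]
land chock_toe 0.93 [674.6  20.1 147. ] [331. 224.]
land chock_toe 0.7 [516.7 -52.2  -1.6] [281. 296.]
land chock_spot 0.91 [719.6  31.2  -2.9] [343. 258.]
land tyre_front 0.6 [685.2  25.   79.2] [333. 241.]
```

View pics/w4.png

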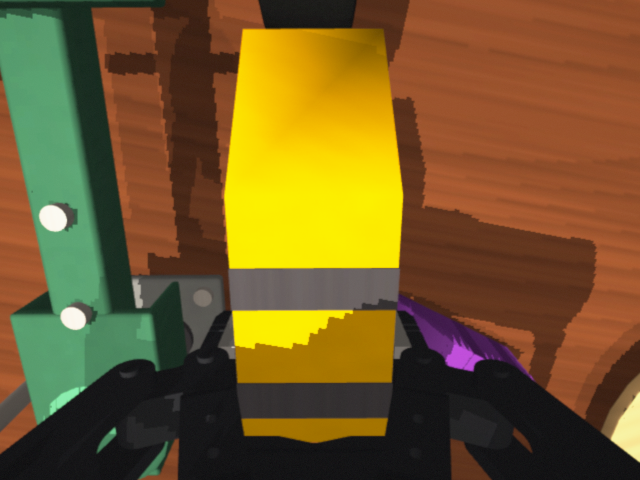

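View pics/s4.png

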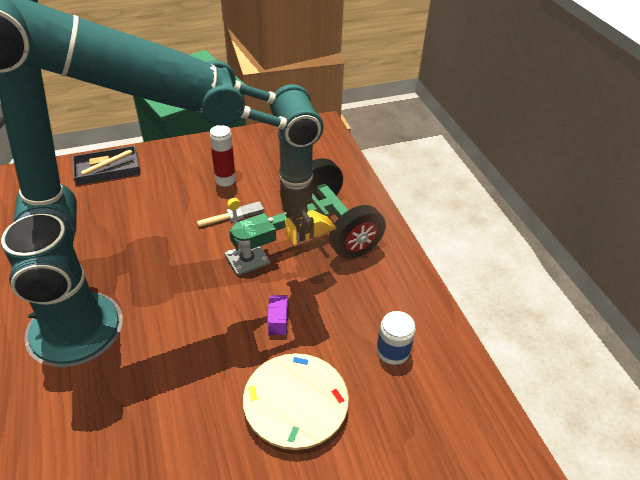

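The tyre shows at the top of the wrist view (columns 260–355, centre about 308), so it's roughly 2 mm left of the chock's line, which agrees with the landmarks. The tongue edges confirm the chock is parallel. Lowering short of the tyre.

```bash
python3 -m creep '[[[-0.1,1,0],0],[[-0.1,1.5,0],0],[[0,1.5,0],0],[[0,1.5,0],0],[[0,1.5,0],0],[[0,1.5,0],0],[[0,1.5,0],0],[[0,1.5,0],0],[[0,1.5,0],0],[[0,1,0],0],[[0,0.5,0],0],[[0,0,0],0],[[0,0,0],0]]'
python3 -m creep '[[[0,0.1,0],0],[[0,0.1,0],0],[[0,0.1,0],0],[[0,0,0],0],[[0,0,0],0]]'
python3 - <<'E'
from h import *
print(T().round(3))
p=shot('wrist','w5.png'); look(p,['chock_toe','chock_spot','tyre_front'])
p=shot('scene','c5.png'); look(p,['chock_toe','chock_spot','tyre_front'])
p=shot('side','s5.png'); look(p,['chock_toe','chock_spot','tyre_front'])
E
```

```text
time_s: 11.13
ee_pos: [576.6, 6.1, 9.3]
ee_rot: [0.542, -0.454, 0.454, -0.542]
contact_force: [0.1, -0.5, -3.1]
grip_width: 0.51
time_s: 11.55
ee_pos: [576.7, 6.1, 6.6]
ee_rot: [-0.542, 0.453, -0.454, 0.543]
contact_force: [0.3, 0.2, -4.4]
grip_width: 0.508
[[ 1.77000e-01  1.00000e-03  9.84000e-01  5.76684e+02]
 [-9.84000e-01 -0.00000e+00  1.77000e-01  6.07500e+00]
 [ 0.00000e+00 -1.00000e+00  0.00000e+00  6.58700e+00]
 [ 0.00000e+00  0.00000e+00  0.00000e+00  1.00000e+00]]
land chock_toe 0.95 [679.4  26.5   3.8] [310.  21.]
land tyre_front 0.61 [679.2  21.4   1.9] [325.  26.]
land chock_toe 0.86 [678.2  25.5  -1.6] [333. 275.]
land chock_toe 0.78 [512.6 -49.8  -2.2] [279. 247.]
land chock_toe 0.55 [615.4  14.3   1.4] [317. 261.]
land chock_spot 0.81 [724.   33.8  -0.9] [346. 286.]
land tyre_front 0.67 [685.1  24.2  83.1] [336. 262.]
land tyre_front 0.45 [581.9   5.7  30.4] [308. 249.]
land chock_toe 0.64 [670.2  24.7   0.9] [327. 262.]
land chock_toe 0.55 [515.1 -54.2  -1.6] [280. 297.]
land chock_spot 0.63 [716.4  31.8  -1.4] [342. 258.]
land chock_spot 0.61 [ 6.718e+02  2.110e+01 -1.000e-01] [328. 263.]
land tyre_front 0.68 [683.1  21.2  78.5] [333. 242.]
land tyre_front 0.39 [ 4.629e+02  9.770e+01 -3.000e-01] [247. 260.]
```

View pics/w5.png

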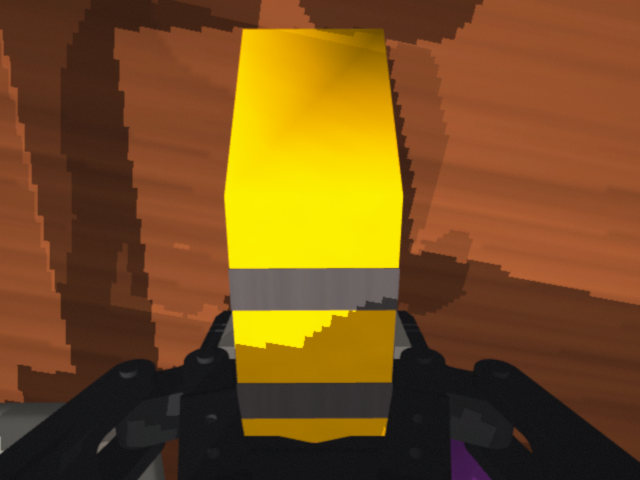

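View pics/s5.png

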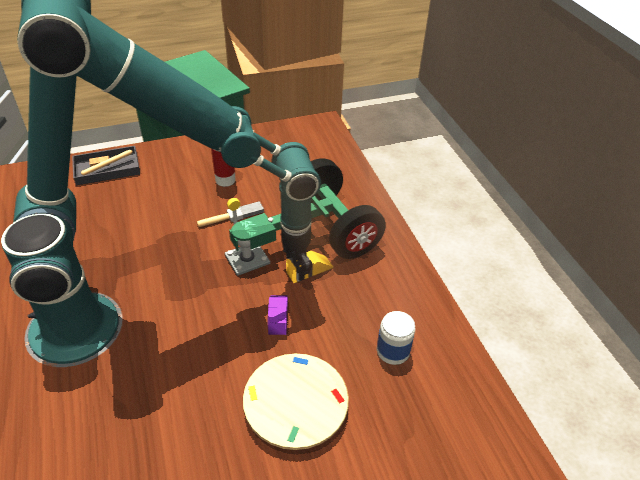

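Toe is just above the bench, about 45 mm short. Sliding forward while watching the force.

```bash
python3 -m creep '[[[0,0,0.5],0],[[0,0,0.7],0],[[0,0,0.7],0],[[0,0,0.7],0],[[0,0,0.6],0],[[0,0,0.3],0],[[0,0,0.2],0],[[0,0,0],0],[[0,0,0],0]]'
python3 -m creep '[[[0,0,0.1],0],[[0,0,0.1],0],[[0,0,0.1],0],[[0,0,0],0],[[0,0,0],0]]'
python3 - <<'E'
from h import *
print(T().round(3)[:3,3])
p=shot('wrist','w6.png'); look(p,['chock_toe','chock_spot','tyre_front'])
p=shot('scene','c6.png'); look(p,['chock_toe','chock_spot','tyre_front'])
p=shot('side','s6.png'); look(p,['chock_toe','chock_spot','tyre_front'])
cv2.imwrite('pics/s6z.png',cv2.resize(p['color'][180:320,220:420,::-1],None,fx=4,fy=4,interpolation=2))
E
```

```text
time_s: 12.9
ee_pos: [612.7, 12.7, 6.1]
ee_rot: [0.543, -0.454, 0.453, -0.542]
contact_force: [-0.0, 0.0, -4.2]
grip_width: 0.506
time_s: 13.32
ee_pos: [615.9, 13.1, 6.3]
ee_rot: [-0.542, 0.454, -0.454, 0.542]
contact_force: [0.2, 0.2, -3.9]
grip_width: 0.511
[615.901  13.145   6.345]
land tyre_front 0.67 [683.6  26.   78.6] [313. 155.]
land chock_toe 0.65 [511.5 -48.1  -2.8] [279. 247.]
land chock_toe 0.59 [7.172e+02 3.200e+01 5.000e-01] [344. 284.]
land chock_spot 0.7 [723.2  29.5   1.6] [344. 286.]
land chock_spot 0.18 [452.8 280.2   3.7] [356. 183.]
land tyre_front 0.58 [679.2  21.6  81.6] [334. 261.]
land chock_toe 0.79 [518.  -51.8  -1.7] [281. 296.]
land chock_toe 0.68 [711.6  30.5  -2.1] [340. 258.]
land chock_spot 0.91 [719.7  32.5  -3.1] [343. 258.]
land tyre_front 0.92 [685.2  21.4  78.3] [334. 242.]
```

View pics/w6.png

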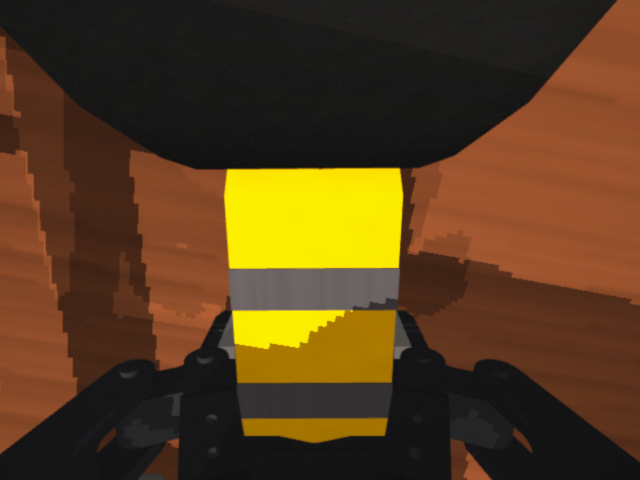

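View pics/s6z.png

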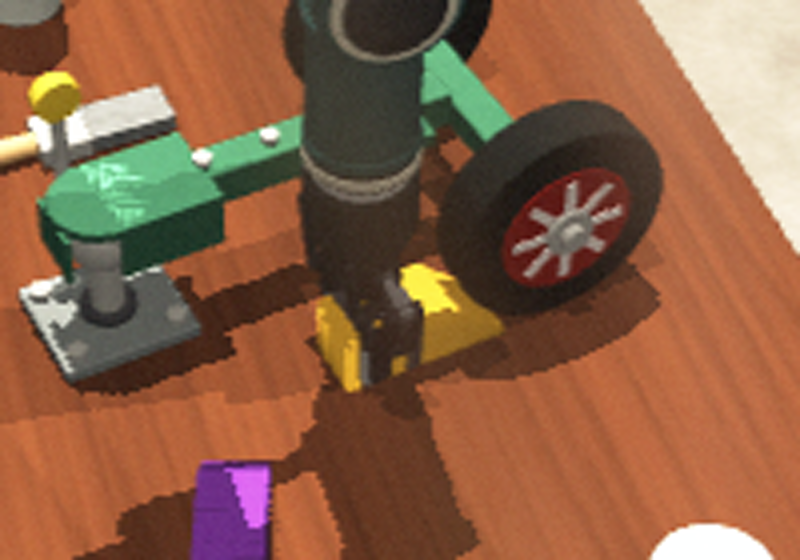

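Centred (tyre tread columns 195–420, chock 225–402), with about 5 mm left. Creeping until it touches.

```bash
for i in 1; do python3 -m creep '[[[0,0,0.1],0],[[0,0,0.1],0],[[0,0,0],0]]'; done
python3 -m creep '[[[0,0,0.1],0],[[0,0,0],0],[[0,0,0],0]]'
```

```text
time_s: 14.17
ee_pos: [618.2, 13.6, 6.4]
ee_rot: [-0.542, 0.453, -0.454, 0.543]
contact_force: [-0.0, 0.4, -3.9]
grip_width: 0.506
time_s: 14.42
ee_pos: [618.9, 13.7, 6.3]
ee_rot: [-0.542, 0.454, -0.454, 0.542]
contact_force: [0.1, -0.0, -4.2]
grip_width: 0.508
```

Now about 2 mm short, which is well within tolerance. Lower the last millimetre or two, watching for the bench taking the weight.

```bash
python3 -m creep '[[[0,0.1,0],0],[[0,0,0],0],[[0,0,0],0]]'
python3 -m creep '[[[0,0.1,0.1],0],[[0,0,0],0],[[0,0,0],0]]'
```

```text
time_s: 14.67
ee_pos: [619.1, 13.7, 5.5]
ee_rot: [-0.542, 0.453, -0.454, 0.543]
contact_force: [0.3, -0.2, -1.8]
grip_width: 0.511
time_s: 14.92
ee_pos: [619.4, 13.7, 5.5]
ee_rot: [0.543, -0.454, 0.453, -0.542]
contact_force: [-5.9, -0.0, 5.9]
grip_width: 0.507
```

The bench now carries the weight and the chock touches the tyre lightly. Releasing.

```bash
python3 -m creep '[[[0,0,0],0],[[0,0,0],0],[[0,0,0],0],[[0,0,0],0],[[0,0,0],0],[[0,0,0],0],[[0,0,0],0]]' 90
python3 - <<'E'
from h import *
print(T().round(3)[:3,3])
p=shot('wrist','w7.png')
p=shot('scene'); look(p,['chock_toe','chock_spot','tyre_front'])
p=shot('side'); look(p,['chock_toe','chock_spot','tyre_front'])
E
```

```text
time_s: 15.5
ee_pos: [619.9, 13.9, 4.2]
ee_rot: [0.542, -0.454, 0.454, -0.542]
contact_force: [-0.8, 0.3, -0.6]
grip_width: 0.901
[619.862  13.927   4.192]
land chock_toe 0.64 [515.9 -47.8  -4.5] [280. 248.]
land chock_toe 0.6 [719.2  36.7  -0.8] [345. 284.]
land chock_spot 0.8 [7.242e+02 3.210e+01 6.000e-01] [345. 286.]
land tyre_front 0.73 [681.3  21.8  82.4] [334. 262.]
land chock_toe 0.75 [713.3  32.3  -2. ] [341. 258.]
land chock_toe 0.67 [513.  -52.9  -0.7] [279. 296.]
land chock_spot 0.44 [463.6  99.   -0.6] [248. 260.]
land tyre_front 0.87 [683.8  24.4  74.9] [333. 242.]
```

View pics/w7.png

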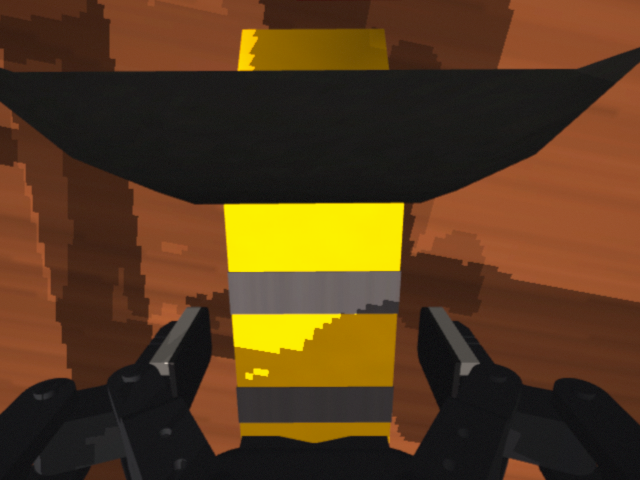

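The chock stands free between the open fingers and snug to the tyre. The strip across the tyre is the wrist camera clipping it. Retreating straight up.

```bash
python3 -m creep '[[[0,-0.5,0],0],[[0,-1,0],0],[[0,-1.5,0],0],[[0,-1.5,0],0],[[0,-2,0],0],[[0,-2,0],0],[[0,-2.5,0],0],[[0,-2.5,-0.5],0],[[0,-2.5,-0.5],0],[[0,-2.5,-0.5],0],[[0,-2.5,-0.5],0],[[0,-1.5,0],0],[[0,0,0],0],[[0,0,0],0]]'
python3 - <<'E'
from h import *
print(T().round(3))
N=['chock_toe','chock_grip','chock_spot','latch_knob']
p=shot('wrist','w8.png'); look(p,N)
p=shot('scene','c8.png'); look(p,N)
p=shot('side','s8.png'); look(p,N)
cv2.imwrite('pics/s8z.png',cv2.resize(p['color'][180:320,220:420,::-1],None,fx=4,fy=4,interpolation=2))
E
```

```text
time_s: 17.12
ee_pos: [601.0, 10.3, 231.3]
ee_rot: [-0.542, 0.453, -0.455, 0.543]
contact_force: [0.1, -0.0, -0.2]
grip_width: 0.9
[[ 1.77000e-01  4.00000e-03  9.84000e-01  6.00993e+02]
 [-9.84000e-01 -0.00000e+00  1.77000e-01  1.03490e+01]
 [ 1.00000e-03 -1.00000e+00  4.00000e-03  2.31310e+02]
 [ 0.00000e+00  0.00000e+00  0.00000e+00  1.00000e+00]]
land chock_toe 0.67 [513.6 -56.3   1.9] [364. 297.]
land chock_grip 0.66 [626.9  15.9  24.7] [314. 176.]
land chock_toe 0.77 [513.2 -51.3  -5.7] [279. 248.]
land chock_toe 0.6 [718.9  33.8  -1.9] [345. 285.]
land chock_toe 0.18 [721.3  32.9   1.5] [345. 285.]
land chock_grip 0.75 [ 487.3 -144.    24.2] [245. 252.]
land chock_grip 0.38 [475.3 461.5  95.2] [409. 143.]
land chock_spot 0.82 [ 7.212e+02  3.240e+01 -4.000e-01] [345. 285.]
land chock_spot 0.64 [452.8 280.6   3.4] [356. 183.]
land chock_toe 0.89 [ 7.167e+02  3.100e+01 -3.000e-01] [342. 258.]
land chock_toe 0.58 [512.8 -52.3  -3.2] [279. 297.]
land chock_toe 0.58 [ 730.1 -292.2   53.2] [395. 336.]
land chock_grip 0.75 [626.8  12.9  23.9] [313. 263.]
land chock_grip 0.75 [ 481.2 -145.7   24.4] [276. 320.]
land chock_spot 0.69 [ 7.202e+02  3.410e+01 -3.000e-01] [343. 256.]
land latch_knob 0.65 [447.6 168.2 147.7] [232. 204.]
```

View pics/w8.png

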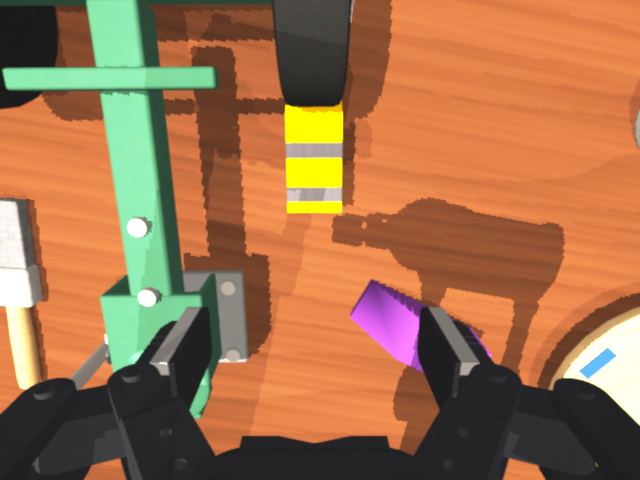

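View pics/s8z.png

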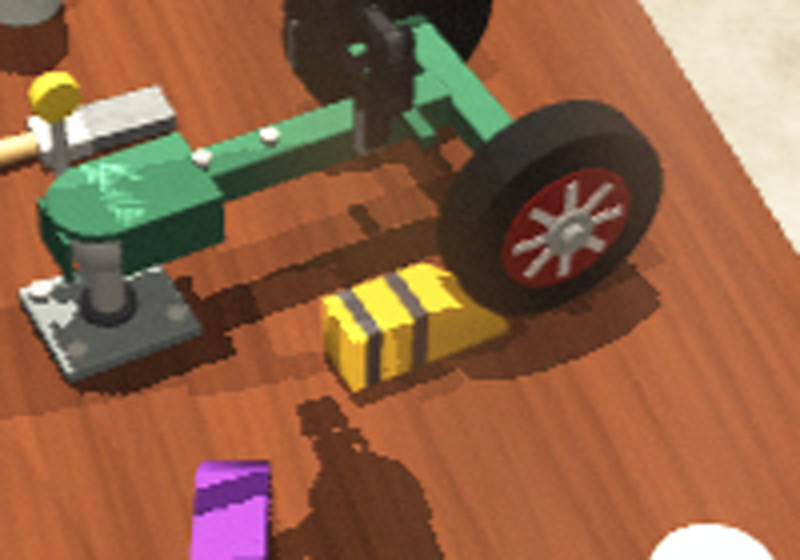

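The chock sits square against the tyre: toe near (718, 32), spot near (721, 33). In the wrist view its stripes are parallel to the tread, with the tyre centred at column 313. Now above the knob.

```bash
python3 -m creep '[[[-2.28,0,-1.51],0],[[-2.28,0,-1.51],0],[[-2.28,0,-1.51],0],[[-2.28,0,-1.51],0],[[-2.28,0,-1.51],0],[[-2.28,0,-1.51],0],[[-2.28,0,-1.51],0],[[-2.28,0,-1.51],0],[[0,0,0],0],[[0,0,0],0],[[0,0,0],0]]' 60
python3 - <<'E'
from h import *
t=T();print(t.round(3))
it=np.linalg.inv(t)
for c in ['wrist','scene','side']:
    p=shot(c,'9%s.png'%c)
    for d in bot.landmark_of(p,'latch_knob')[:3]:
        P=w(p,d['point']); print(c,round(d['conf'],2),P,px(p,P),(it@np.r_[P,1])[:3].round(1))
    if c=='wrist': print(p['K'],px(p,t[:3,3]))
E
```

```text
time_s: 18.78
ee_pos: [449.4, 168.4, 229.6]
ee_rot: [-0.542, 0.453, -0.454, 0.543]
contact_force: [0.1, -0.6, 0.1]
grip_width: 0.599
[[ 1.78000e-01  1.00000e-03  9.84000e-01  4.49372e+02]
 [-9.84000e-01 -0.00000e+00  1.78000e-01  1.68370e+02]
 [ 0.00000e+00 -1.00000e+00  1.00000e-03  2.29603e+02]
 [ 0.00000e+00  0.00000e+00  0.00000e+00  1.00000e+00]]
wrist 0.84 [451.  168.3 150.1] [316. 249.] [ 0.3 79.5  1.5]
[[402.78889701   0.         314.11495349]
 [  0.         402.78889701 240.19546756]
 [  0.           0.           1.        ]] [315. 316.]
scene 0.71 [449.8 169.1 152.4] [329. 166.] [-0.7 77.2  0.5]
side 0.74 [451.7 165.8 148.2] [234. 205.] [ 2.9 81.4  1.8]
side 0.73 [625.2  12.5  25.4] [313. 263.] [184.6 204.4 145.1]
side 0.67 [465.   97.7   0.7] [248. 259.] [ 72.2 228.9   2.6]
```

View pics/9wrist.png

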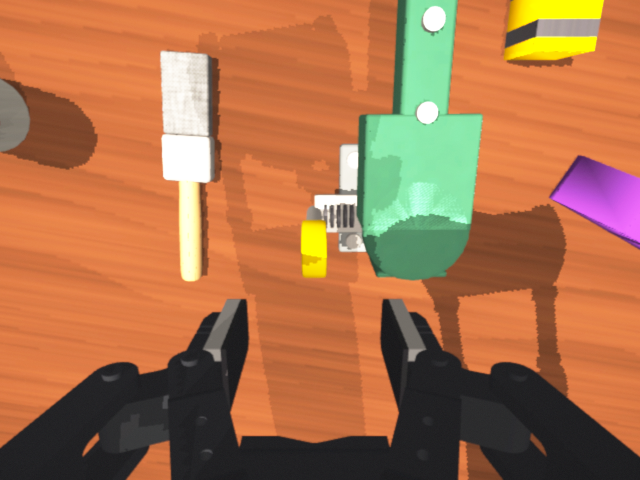

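View pics/9scene.png

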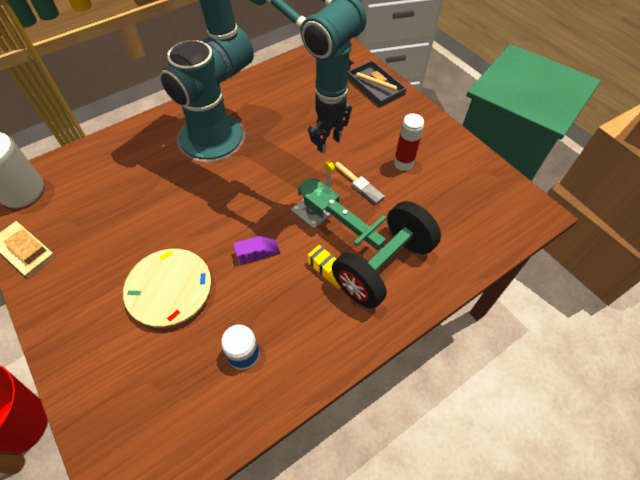

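The knob is centred between the jaws (columns 301–327, axis 314). Lowering and pinching.

```bash
python3 -m creep '[[[0,1,0.1],0],[[0,1.5,0],0],[[0,1.5,0],0],[[0,1.5,0],0],[[0,1.5,0],0],[[0,1.2,0],0],[[0,1,0],0],[[0,0.7,0],0],[[0,0,0],0],[[0,0,0],0],[[0,0,0],0]]'
python3 -m creep '[[[0,0,0],0],[[0,0,0],0],[[0,0,0],0],[[0,0,0],0],[[0,0,0],0],[[0,0,0],0],[[0,0,0],0],[[0,0,0],0],[[0,0,0],0],[[0,0,0],0]]' 0
python3 - <<'E'
from h import *
p=shot('wrist','w10.png'); print(T()[:3,3])
E
```

```text
time_s: 20.0
ee_pos: [450.6, 168.9, 131.0]
ee_rot: [-0.542, 0.453, -0.454, 0.543]
contact_force: [0.4, 0.3, -1.1]
grip_width: 0.604
time_s: 20.83
ee_pos: [450.4, 168.9, 131.0]
ee_rot: [-0.542, 0.453, -0.454, 0.543]
contact_force: [-1.5, -0.3, 5.2]
grip_width: 0.152
[450.44816473 168.86656763 131.03107081]
```

View pics/w10.png

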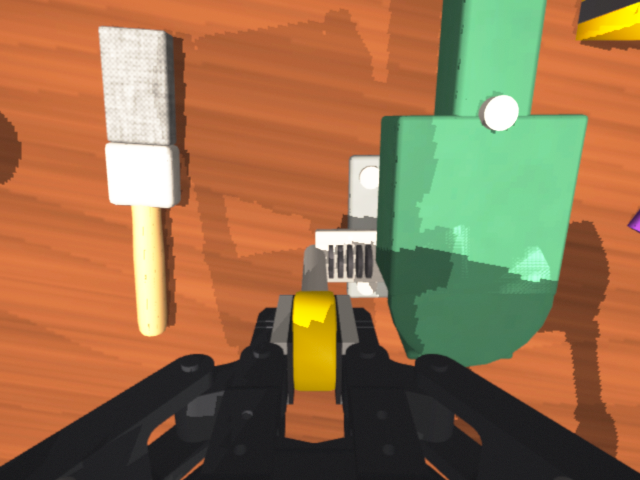

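Pinched at 0.152 (≈13 mm), with the disc centred between the pads at columns 293–337. Pulling outwards along tool −x.

```bash
python3 -m creep '[[[-0.2,0,0],0],[[-0.3,0,0],0],[[-0.3,0,0],0],[[-0.3,0,0],0],[[-0.2,0,0],0],[[-0.1,0,0],0],[[0,0,0],0],[[0,0,0],0]]'
python3 -m creep '[[[-0.1,0,0],0],[[-0.1,0,0],0],[[-0.1,0,0],0],[[-0.1,0,0],0],[[0,0,0],0],[[0,0,0],0]]'
python3 - <<'E'
from h import *
p=shot('wrist','w11.png'); print(T()[:3,3])
E
```

```text
time_s: 21.55
ee_pos: [448.2, 180.6, 130.9]
ee_rot: [0.543, -0.452, 0.455, -0.542]
contact_force: [-0.0, -8.8, 5.9]
grip_width: 0.156
time_s: 22.05
ee_pos: [447.6, 184.2, 130.9]
ee_rot: [0.543, -0.452, 0.455, -0.542]
contact_force: [0.2, -9.7, 6.6]
grip_width: 0.155
[447.5844257  184.15928796 130.89828676]
```

View pics/w11.png

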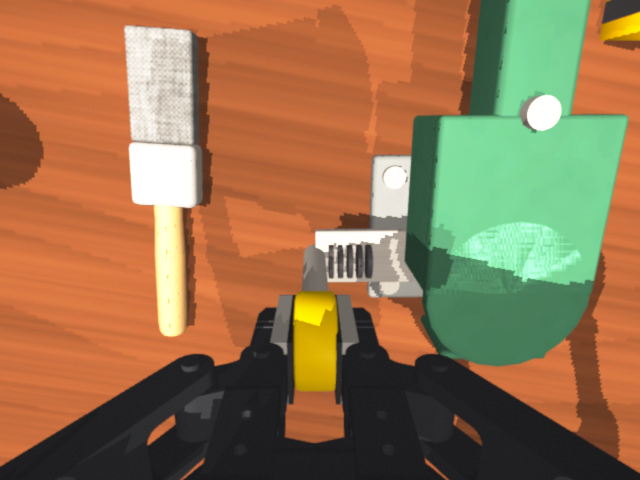

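The latch is out about 15.5 mm: the coupler edge moved from column 385 to 415. Pulling to the stop.

```bash
python3 -m creep '[[[-0.1,0,0],0],[[-0.1,0,0],0],[[-0.1,0,0],0],[[0,0,0],0],[[0,0,0],0]]'
python3 - <<'E'
import numpy as np
p=None
for i in range(0,15):
    th=.026*i; a=-280*np.cos(th)+70*np.sin(th); h=70*np.cos(th)+280*np.sin(th)
    if p is not None: print(i,round(th,3),'fwd',round(a-p[0],2),'up',round(h-p[1],2))
    p=(a,h)
print(a+280,h-70)
E
```

```text
time_s: 22.52
ee_pos: [447.1, 186.8, 130.9]
ee_rot: [0.544, -0.452, 0.455, -0.542]
contact_force: [0.5, -11.3, 6.0]
grip_width: 0.154
1 0.026 fwd 1.91 up 7.26
2 0.052 fwd 2.1 up 7.2
3 0.078 fwd 2.29 up 7.15
4 0.104 fwd 2.47 up 7.08
5 0.13 fwd 2.66 up 7.02
6 0.156 fwd 2.84 up 6.95
7 0.182 fwd 3.02 up 6.87
8 0.208 fwd 3.2 up 6.79
9 0.234 fwd 3.37 up 6.7
10 0.26 fwd 3.54 up 6.61
11 0.286 fwd 3.72 up 6.52
12 0.312 fwd 3.88 up 6.42
13 0.338 fwd 4.05 up 6.32
14 0.364 fwd 4.21 up 6.21
43.266581333187446 95.09781490475163
```

Out by about 18 mm with 11 N, which matches the fully-out spring force. Lifting along the arc, gently at first.

```bash
python3 -m creep '[[[0,-0.36,0.09],0],[[0,-0.36,0.1],0],[[0,-0.36,0.1],0],[[0,-0.36,0.11],0],[[0,0,0],0]]'
python3 -m creep '[[[0,-0.36,0.11],0],[[0,-0.36,0.12],0],[[0,-0.35,0.12],0],[[0,-0.35,0.13],0],[[0,-0.35,0.13],0],[[0,-0.35,0.14],0],[[0,0,0],0]]'
python3 - <<'E'
from h import *
p=shot('wrist','w12.png');p=shot('side','s12.png'); print(T()[:3,3])
E
```

```text
time_s: 22.93
ee_pos: [449.9, 186.9, 142.9]
ee_rot: [0.545, -0.452, 0.454, -0.541]
contact_force: [6.6, -9.0, -7.0]
grip_width: 0.155
time_s: 23.52
ee_pos: [456.4, 187.9, 163.5]
ee_rot: [0.545, -0.453, 0.454, -0.54]
contact_force: [3.2, -10.4, -7.4]
grip_width: 0.159
[456.30108683 187.83643378 163.11836926]
```

View pics/w12.png

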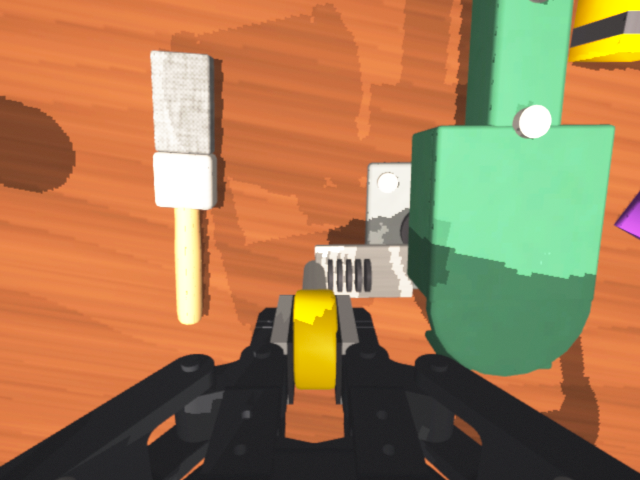

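View pics/s12.png

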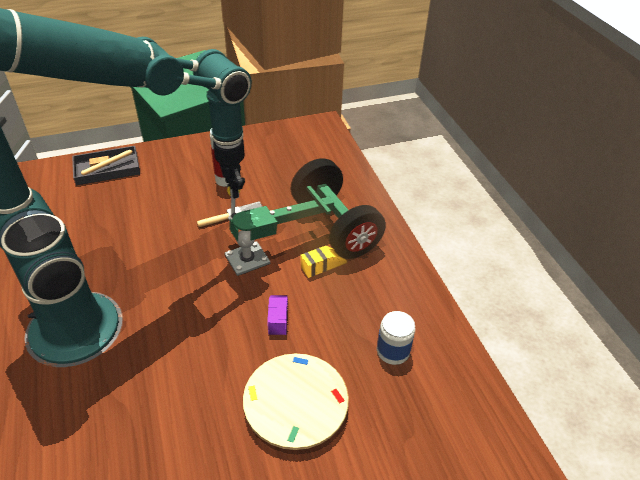

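The coupler is clear of the ball (side 250,222), the latch is still out and the forces are small. I'll keep lifting along the arc to about 0.36 rad.

```bash
python3 -m creep '[[[0,-0.35,0.14],0],[[0,-0.35,0.15],0],[[0,-0.34,0.16],0],[[0,-0.34,0.16],0],[[0,-0.34,0.17],0],[[0,-0.33,0.17],0],[[0,-0.33,0.18],0],[[0,-0.33,0.18],0],[[0,0,0],0]]'
python3 -m creep '[[[0,-0.33,0.19],0],[[0,-0.33,0.19],0],[[0,-0.32,0.19],0],[[0,-0.32,0.2],0],[[0,-0.32,0.2],0],[[0,-0.32,0.2],0],[[0,-0.31,0.2],0],[[0,-0.31,0.21],0],[[0,-0.31,0.21],0],[[0,-0.31,0.21],0],[[0,0,0],0],[[0,0,0],0],[[0,0,0],0],[[0,0,0],0]]'
python3 - <<'E'
from h import *
p=shot('wrist','w13.png');p=shot('scene','c13.png');look(p,['chock_grip','chock_toe','latch_knob'])
p=shot('side','s13.png');look(p,['chock_grip','chock_toe','latch_knob','brush','can_center']); print(T()[:3,3])
cv2.imwrite('pics/s13z.png',cv2.resize(p['color'][140:300,200:420,::-1],None,fx=3.6,fy=3.6,interpolation=2))
E
```

```text
time_s: 24.37
ee_pos: [467.8, 189.8, 190.0]
ee_rot: [0.546, -0.454, 0.453, -0.539]
contact_force: [-0.4, -10.4, -4.2]
grip_width: 0.153
time_s: 25.53
ee_pos: [486.4, 193.1, 221.5]
ee_rot: [0.547, -0.454, 0.453, -0.538]
contact_force: [-5.3, -11.8, -1.4]
grip_width: 0.156
land chock_grip 0.79 [ 485.7 -141.6   26.3] [246. 251.]
land chock_grip 0.73 [625.9  16.2  29.6] [320. 258.]
land chock_toe 0.78 [721.9  30.3  -3.3] [344. 286.]
land chock_toe 0.68 [510.5 -52.7  -2.2] [278. 247.]
land latch_knob 0.45 [483.9 189.5 238.9] [343. 148.]
land chock_grip 0.76 [ 480.2 -142.7   27.2] [276. 319.]
land chock_grip 0.66 [624.9  12.9  22.8] [313. 263.]
land chock_toe 0.81 [715.4  31.2  -1.5] [342. 258.]
land chock_toe 0.59 [ 5.129e+02 -5.500e+01  5.000e-01] [279. 296.]
land chock_toe 0.4 [475.9 458.5  93.6] [223. 156.]
land latch_knob 0.44 [486.1 193.  238.5] [242. 169.]
land brush 0.76 [451.9 281.   -1.8] [230. 218.]
land can_center 0.56 [472.  460.7  95.5] [221. 155.]
[486.4078459  193.08457908 221.50978299]
```

View pics/w13.png

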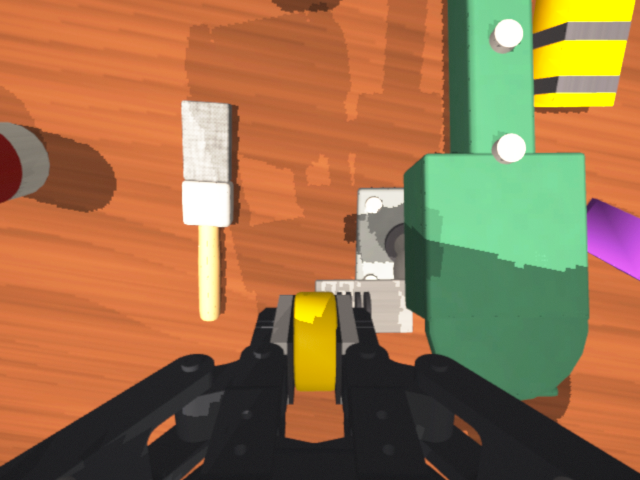

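View pics/s13z.png

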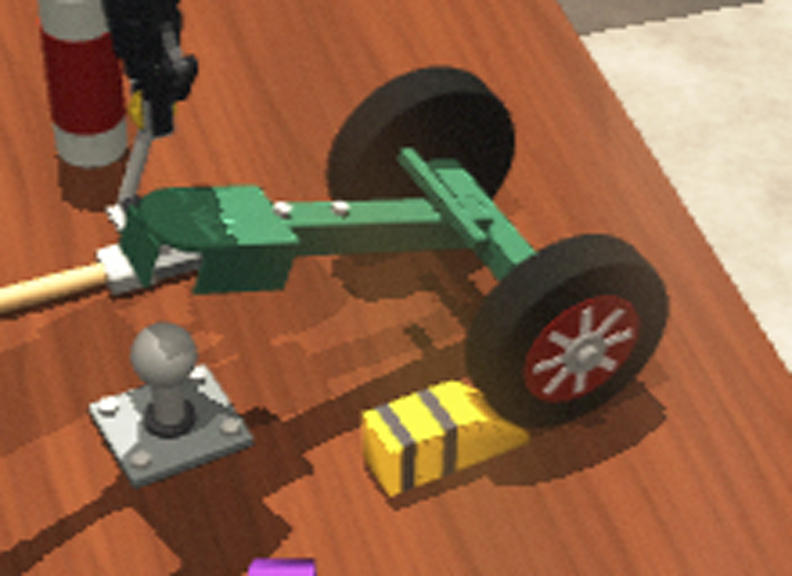

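The tongue is well clear of the ball. The knob is up about 90 mm, which gives roughly 0.345 rad, and the chock is unmoved. One quick stillness check, then I hand in.

```bash
python3 -m creep '[[[0,0,0],0],[[0,0,0],0],[[0,0,0],0],[[0,0,0],0],[[0,0,0],0],[[0,0,0],0]]'
python3 - <<'E'
from h import *
s=bot.read_state(); print(abs(s['joint_velocities']).max(), s['ee_pos'])
print(bot.job_done())
E
```

```text
time_s: 26.58
ee_pos: [486.4, 193.1, 221.5]
ee_rot: [0.547, -0.454, 0.453, -0.538]
contact_force: [-5.6, -11.4, -1.5]
grip_width: 0.158
0.0023025643997143823 [486.4065995  193.1117789  221.51379041]
the job is handed in; nothing more can be done
None
```

The cart is chocked and unhitched, and I handed the job in at 26.6 s of the 54 s allowed. No verdict is reported back, so what follows is from my own last checks.

- **Chock:** I lifted it off the turntable, set it down short of the tyre, slid it forward to a light touch and let go. The last readings put the toe at about (719, 31) mm against a target spot of about (721, 33) mm. It is flat and square, with its slope towards the tyre.
- **Latch and tongue:** I pulled the knob out about 18 mm, with about 11 N at the end, which matches the spring fully out. The knob then rose about 90 mm, so the tongue is at roughly 0.345 rad, or about 95 mm of lift at the ball. It was held still with the grip unchanged at hand-in, and the tongue is clear of the ball and the chock.
- **Bystanders:** the brush and spray can read within 3 mm of where they started. I did not re-measure the paint tin at the very end; its last reading, after the chock was placed, was unchanged.

The only disagreement was in the chock toe readings: the two fixed cameras differed by about 6 mm along the cart. Both values are within tolerance. The networks also kept picking the purple look-alike as the chock; I ruled those out by position.

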